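# Post a sample tin through the gravity flap of a drop chute

## Robot

A 6-joint arm with a two-finger parallel gripper is mounted at the origin on the work surface. World frame = base frame: x ahead of the robot, y to its left, z up, the work surface at z = 0. Lengths are in m, angles in rad, forces in N, time in s.
With the tool pointing down it reaches from about 0.35 to 0.85 m from the base axis. Payload 8.1 kg.
Tool frame: the origin (TCP) lies midway between the tips of the shut fingers; the grasp point (between the pads) lies 19 mm behind it (bot.grip_point_offset is the distance from the TCP to the grasp point, in m); z points along the fingers, y is the line along which they close (so a half turn about z gives the same grasp; the last joint's range is limited). The gripper opens to 85 mm and grips with 20 to 120 N. Pads are 22 mm wide; open, the fingers measure 114 mm over their backs; the gripper's body (76 mm by 85 mm) begins 54 mm behind the grasp point. The pads swing forward as they close: fully open they stand 13 mm farther back than shut.
Start: joints at [1.058, 0.13, 1.488, -0, 1.523, -0.085], TCP at [0.249, 0.546, 0.231] pointing down, gripper open.
Joint ranges: [-2.96, 2.96], [-0.89, 2.26], [0.02, 2.5], [-1.34, 4.48], [0, 2.73], [-2.66, 2.66]. Speed limits (rad/s): [2.39, 2.39, 2.79, 3.14, 3.14, 3.14].

## Interface

Orientations are given as a 3x3 rotation matrix whose columns are the frame's x, y, z axes.
In Python, from plant import bot gives the robot as it stands.
- The arm moves only by the tool jog_arm, never from a script. Its argument "series" is a list of rows, each an object of numbers: "claw": the gripper's target within -1 to 1 (shut at 1, half-way at 0, fully open at -1); "x", "y", "z": the shift along the tool's x, y, z in cm; "ax", "ay", "az": the turn, a rotation vector about the tool's x, y, z in degrees. In form: [{"claw": .., "x": .., "y": .., "z": .., "ax": .., "ay": .., "az": ..}, ...]. A call has 1 to 5 rows; each row shifts and turns the commanded pose from where the row before left it, along the tool's axes as they then stand; what a row does not reach is not made up. A row lasts 1/12 s, in which the tool goes at most 41.7 mm and 7.16 degrees, less where a joint would pass 70% of its speed; a pose out of reach is approached as far as the arm can. A call is refused whole if a number of a shift passes 4.17 or a number of a turn 7.16, either way. A call with a gripper value outside its range is refused whole. The fingers move at their own pace and stop on an object; "newtons" is the grip in N (left out, the last holds). Time passes only in rows, so rows that do not move let the fingers close. It gives the time, the measured TCP pose, the force, the opening and the grip force at its end, in the units of the state.
- bot.get_obs(): the state, without advancing time (a new reading comes with each control period).
- bot.camera(name): name is "scene" or "top" or "wrist"; returns the picture (384x512x3 uint8, red, green, blue); there is no depth.
- bot.camera_info(name): a dict with "intrinsics" (3x3 intrinsics, pixels), "k1" (the pictures are not rectified: a ray, as slopes to the right and down, at radius r is drawn at 1 + k1 r^2 times it, then the intrinsics apply), "rvec" (rotation vector, rad) and "tvec" (3), from world to camera coordinates, as OpenCV has them; the wrist camera has in their place "T_tool_cam" (4x4, takes a point from camera to tool coordinates, whose origin is the TCP and whose axes are the flange's). Camera axes: x right, y down, z forward; pixel columns grow to the right and rows downward; lengths in m; the calibration is good to about 2 mm. A picture is of the moment at which its call begins: read the wrist's pose just before it. camera_info takes no time and is no camera call.
- bot.sign_off(): hands the job in; it is judged then, once.
The state is a dict: "time_s": time; "qpos": joint angles; "qvel": joint speeds; "tau": joint torques, N m; "eef_pos": TCP position; "eef_rot": TCP orientation; "contact_force": force on the tool from outside, world axes, zero at the start; "moment": the same for the moment, N m; "opening": finger opening in m; "grasp_force": force on a finger pad.
Only numpy, scipy, OpenCV 4.12 (cv2) and the standard library are available. Lean on these libraries where they do the work, as an engineer would, in place of code of your own. Each camera call takes 0.05 s, during which the arm holds its last target. There are 200 camera calls.

## Task

Post the flat round sample tin into the drop chute: with the fingers, slide it along the white deck until it is in front of the mouth, then push it in through the hanging flap so that it slides down into the catch tray, and draw your hand back so the flap falls fully shut behind it. Push the tin only, never pick it up off the deck, and leave the jar, vials, beakers, bottle and tape where they stand.

Things in the scene. Friction and masses are not known exactly. Their poses are not given: they have to be found in the camera images.
- chute: Sample drop chute, fixed. Origin on the bench top straight below the shut flap, on the centre line; +x is the posting direction (deck to flap to tray), +y left of it, z up. Deck: white, level, smooth, rimless, 75 mm above the bench, x -215 to +6 mm, y -195 to +195 mm. A wall 62 mm high stands on the deck at x -6 to +6 mm, closed but for the mouth in its middle.
- mouth (a point): Middle of the mouth, at deck level in the shut flap's plane (75 mm above the bench); axes as the chute's. The mouth is 130 mm wide (y -65 to +65) and 54 mm high, under a steel bar whose top is 62 mm above the deck. From 6 mm beyond the flap a smooth ramp falls 32 degrees to the tray.
- flap (a joint): Angle of the thin metal flap (90 g, 122 mm wide, 50 mm high) hanging in the mouth from a pivot 54 mm above the deck, lower edge 4 mm above the deck: 0 rad hangs shut, grows as the lower edge swings inward (chute +x), stop at 1.5. Swings freely, inward only, no latch; the tin pushed against it opens it (under 2 N). Falls shut by its weight in about a second.
- flap_edge (a point): Middle of the flap's lower edge. Beyond the flap, the ramp ends in the catch tray: 107 to 229 mm beyond the shut flap's plane, 138 mm wide, floor 12 mm above the bench, open above, between cheeks 105 mm high (from the bench) and an end wall 50 mm high.
- tin_center (a point): Centre of the sample tin: closed, flat, round, bare grey metal, 80 mm across, 26 mm high, about 140 g; z is its axis; centre 13 mm above what it lies on. Starts on the deck, 75 to 95 mm before the flap's plane, 70 to 100 mm left or right of the centre line. Slides easily (friction about 0.3); once its middle passes the deck's edge, 6 mm beyond the flap, it slides down by itself.
- jar: Bystander: jar with black cap, 38 mm across, 52 mm high, on the deck on the other side of the centre line from the tin, also 70 to 100 mm to the side and 75 to 95 mm before the flap's plane. Origin at the centre of its underside.
- vial_a: Bystander: amber vial, 22 mm across, 42 mm high, stands on the deck near the left end of the front wall (about 35 mm before it, 170 mm left of the mouth). Origin at the centre of its underside.
- vial_b: Bystander: as the other vial, near the right end of the front wall.
- beaker_a: Bystander: foil-capped beaker, 86 mm across, 115 mm high, on the bench to the left of the chute. Origin at the centre of its underside.
- beaker_b: Bystander: foil-capped beaker, 74 mm across, 95 mm high, on the bench to the right of the chute. Origin at the centre of its underside.
- reagent: Bystander: amber bottle, 60 mm across, 125 mm high, on the bench to the left, further back. Origin at the centre of its underside.
- tape: Bystander: roll of tape, 90 mm across, 20 mm high, lying on the bench to the right. Origin at the centre of its underside.
- tin: The sample tin again, origin at the centre of its underside.

How it is judged:
By the outcome, as a careful person would: the job done as asked, in the order asked, and still so for the second after the job is handed in, with the robot touching nothing.
It also fails if it takes over 48 s, if anything falls off the work surface, if the arm or the gripper's body presses on something with over 40 N, if the wrist force passes 120 N, or if a joint passes its speed limit or range.

## Working session

There is one attempt and no reset: what is moved stays moved. The work goes in short steps, Python scripts to look and compute and a tool call to move; the robot and the scene stay as the last step left them, time stands still between calls to the robot, and variables do not carry over. Pictures are saved under pics/ and viewed, at most 11 in all, crops included, and the job is handed in when it is done.

Besides the shell and the picture viewer there is one more tool, called after "Call:" in YAML: its name, and indented under it one key for each argument. jog_arm: Moves the arm, as the interface text tells. Its arguments: {"type":"object","properties":{"series":{"type":"array","items":{"type":"object","properties":{"claw":{"type":"number"},"x":{"type":"number"},"y":{"type":"number"},"z":{"type":"number"},"ax":{"type":"number"},"ay":{"type":"number"},"az":{"type":"number"}}}},"newtons":{"type":"number"}},"required":["series"]}

```bash
mkdir -p pics; python3 - <<'E'
from plant import bot
import cv2,numpy as np
for n in("top","scene"):
    cv2.imwrite(f"pics/{n}0.png",bot.camera(n)[:,:,::-1]); print(n,bot.camera_info(n))
o=bot.get_obs();print(o["time_s"],o["eef_pos"],o["eef_rot"],o["opening"])
E
```

```text
top {'intrinsics': array([[498.64183349,   0.        , 253.86079813],
       [  0.        , 498.64183349, 186.26299123],
       [  0.        ,   0.        ,   1.        ]]), 'k1': -0.20043102451884906, 'rvec': array([ 2.16905816, -2.21724487,  0.05728325]), 'tvec': array([-8.65134911e-04,  5.36732631e-01,  1.78345105e+00])}
scene {'intrinsics': array([[494.35751077,   0.        , 251.61098481],
       [  0.        , 494.35751077, 192.86822878],
       [  0.        ,   0.        ,   1.        ]]), 'k1': 0.061581486705270125, 'rvec': array([ 2.30705396,  1.03335457, -0.36986636]), 'tvec': array([-0.33452929, -0.25490769,  1.71944348])}
0.1 [0.2486568  0.54547658 0.23032877] [[-9.09855136e-01  4.14925155e-01 -8.64385949e-04]
 [ 4.14926027e-01  9.09853866e-01 -1.52782842e-03]
 [ 1.52530455e-04 -1.74875876e-03 -9.99998459e-01]] 0.08543197585408102
```

View pics/top0.png

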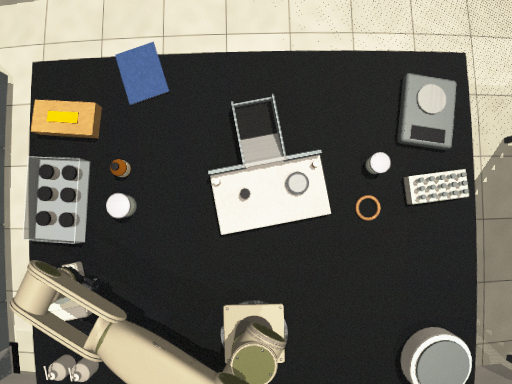

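View pics/scene0.png

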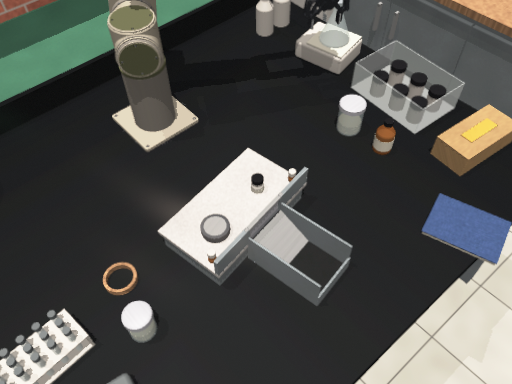

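```bash
cat > h.py <<'E'
from plant import bot
import cv2,numpy as np
def ray(n,px,z):
    c=bot.camera_info(n);K=c["intrinsics"];R=cv2.Rodrigues(c["rvec"])[0]
    p=cv2.undistortPoints(np.array(px,float).reshape(-1,1,2),K,np.array([c["k1"],0,0,0.]))[:,0]
    C=-R.T@c["tvec"];d=np.c_[p,np.ones(len(p))]@R
    return C+d*((z-C[2])/d[:,2])[:,None]
def proj(n,P):
    c=bot.camera_info(n)
    return cv2.projectPoints(np.array(P,float).reshape(-1,1,3),c["rvec"],c["tvec"],c["intrinsics"],np.array([c["k1"],0,0,0.]))[0][:,0]
E
python3 - <<'E'
from h import *
im=cv2.imread("pics/top0.png")
roi=np.zeros(im.shape[:2],np.uint8);roi[140:245,200:340]=1
m=((im.min(2)>190)&(roi>0)).astype(np.uint8)
m=cv2.morphologyEx(m,cv2.MORPH_OPEN,np.ones((5,5)))
cs=cv2.findContours(m,0,2)[0];c=max(cs,key=cv2.contourArea)
q=cv2.approxPolyDP(cv2.convexHull(c),5,True)[:,0];print("hull",q.tolist(),np.round(ray("top",q,.075),4).tolist())
b=cv2.boxPoints(cv2.minAreaRect(c));print("box",b.tolist(),np.round(ray("top",b,.075),4).tolist())
cv2.imwrite("pics/crop1.png",cv2.resize(im[140:245,200:340],None,fx=5.5,fy=5.5,interpolation=cv2.INTER_CUBIC))
cv2.imwrite("pics/crop2.png",cv2.resize(cv2.imread("pics/scene0.png")[140:310,150:360],None,fx=3.5,fy=3.5,interpolation=cv2.INTER_CUBIC))
E
```

```text
hull [[319, 159], [329, 213], [221, 233], [212, 178]] [[0.624, -0.2432, 0.075], [0.4341, -0.2729, 0.075], [0.3732, 0.105, 0.075], [0.5654, 0.1328, 0.075]]
box [[210.12620544433594, 178.10348510742188], [319.64239501953125, 157.13232421875], [330.39520263671875, 213.28604125976562], [220.8790283203125, 234.2572021484375]] [[0.5652, 0.1394, 0.075], [0.6306, -0.2457, 0.075], [0.433, -0.2778, 0.075], [0.3688, 0.1056, 0.075]]
```

View pics/crop1.png

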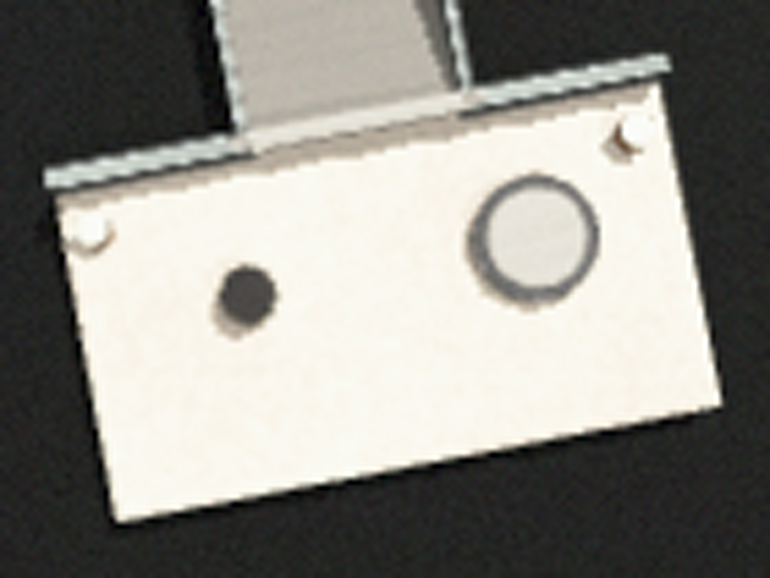

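View pics/crop2.png

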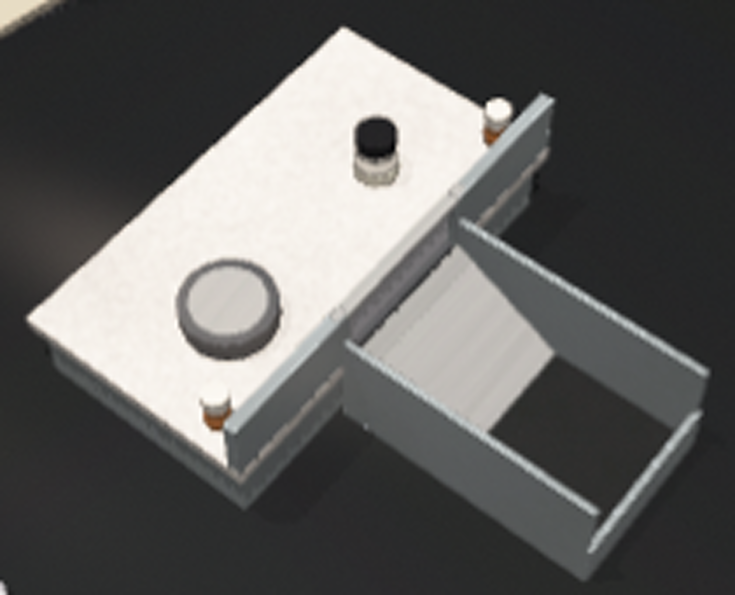

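The crop shows the deck's front corners at top-view pixels (221.4,234.9) and (330.9,213.6), the tin lid at (297.5,183) on the right, and the jar cap at (245,193.6) on the left. In the scene view the deck corners are at (248,148) and (158,231.4), and the tin lid centre is near (215,227).

```bash
cat >> h.py <<'E'
def lid(im,x0,y0,r,lo,hi):
    pass
E
python3 - <<'E'
from h import *
t=ray("top",[[221.4,234.9],[330.9,213.6]],.075);s=ray("scene",[[248,148],[158,231.4]],.075)
print(t.round(4),s.round(4))
for L,R in(t,s,(t+s)/2):
    v=(L-R)[:2];w=np.linalg.norm(v);u=v/w;x=np.array([u[1],-u[0]])
    O=(L+R)[:2]/2+.215*x;print("w",w,"yaw",np.degrees(np.arctan2(x[1],x[0])),"O",O)
    M=np.array([x,u])
    for n,p,z in(("top",[297.5,183.1],.101),("scene",[150+227/3.5,140+305/3.5],.101),("top",[244.9,193.6],.127),("scene",[150+376/3.5,140+133/3.5],.127)):
        P=ray(n,[p],z)[0];print(n,P.round(4),(M@(P[:2]-O)).round(4))
E
```

```text
[[ 0.3665  0.1038  0.075 ]
 [ 0.4318 -0.2795  0.075 ]] [[ 0.3703  0.1061  0.075 ]
 [ 0.4368 -0.2775  0.075 ]]
w 0.38885609969899 yaw 9.665597620389178 O [ 0.61113253 -0.0517796 ]
top [ 0.5395 -0.163   0.101 ] [-0.0893 -0.0976]
scene [ 0.5445 -0.1634  0.101 ] [-0.0845 -0.0988]
top [0.5064 0.018  0.127 ] [-0.0916  0.0864]
scene [0.5106 0.02   0.127 ] [-0.087   0.0876]
w 0.3893194139795104 yaw 9.836884509641868 O [ 0.61538441 -0.04901317]
top [ 0.5395 -0.163   0.101 ] [-0.0942 -0.0993]
scene [ 0.5445 -0.1634  0.101 ] [-0.0894 -0.1006]
top [0.5064 0.018  0.127 ] [-0.096   0.0847]
scene [0.5106 0.02   0.127 ] [-0.0914  0.0859]
w 0.3890873221685936 yaw 9.751292055903548 O [ 0.61325868 -0.05039616]
top [ 0.5395 -0.163   0.101 ] [-0.0918 -0.0985]
scene [ 0.5445 -0.1634  0.101 ] [-0.0869 -0.0997]
top [0.5064 0.018  0.127 ] [-0.0938  0.0855]
scene [0.5106 0.02   0.127 ] [-0.0892  0.0867]
```

Call:
jog_arm:
  series:
    - {"claw":0.25,"az":7}
    - {"claw":0.25,"az":7}
    - {"claw":0.25,"az":7}
    - {"claw":0.25,"az":7}

```text
invalid input
```

Call:
jog_arm:
  series:
    - {"claw":0.25,"az":7}
    - {"claw":0.25,"az":7}
    - {"claw":0.25,"az":7}
    - {"claw":0.25,"az":6.75}
    - {"claw":0.25}

```text
invalid input
```

```bash
sed -i '/^def lid/,$d' h.py; cat >> h.py <<'E'
O=np.array([.6133,-.0504]);a=np.radians(9.75);M=np.array([[np.cos(a),np.sin(a)],[-np.sin(a),np.cos(a)]])
def st():
    o=bot.get_obs();R=o["eef_rot"]
    print("t",round(o["time_s"],2),"chute xy",(M@(o["eef_pos"][:2]-O)).round(4),"z",round(o["eef_pos"][2],4),"xang",np.degrees(np.arctan2(R[1,0],R[0,0])).round(2),"zax",R[:,2].round(3),"F",o["contact_force"].round(2),"open",round(o["opening"],4),"q",o["qpos"].round(2))
E
python3 -c "
from h import *
st();print(bot.camera_info('wrist')['T_tool_cam'].round(3))
V=ray('top',[[200+632/5.5,140+133/5.5]],.117);print('vialb',M@(V[0,:2]-O))"
```

```text
t 0.1 chute xy [-0.2585  0.649 ] z 0.2303 xang 155.49 zax [-0.001 -0.002 -1.   ] F [-0.36 -0.27  1.09] open 0.0854 q [ 1.06  0.13  1.49  0.    1.52 -0.09]
[[ 0.001 -0.952 -0.307  0.08 ]
 [ 1.     0.001 -0.    -0.001]
 [ 0.001 -0.307  0.952 -0.142]
 [ 0.     0.     0.     1.   ]]
vialb [-0.04034818 -0.16826994]
```

Call:
jog_arm:
  series:
    - {"claw":0.25,"x":0,"y":0,"z":0,"ax":0,"ay":0,"az":7}
    - {"claw":0.25,"x":0,"y":0,"z":0,"ax":0,"ay":0,"az":7}
    - {"claw":0.25,"x":0,"y":0,"z":0,"ax":0,"ay":0,"az":7}
    - {"claw":0.25,"x":0,"y":0,"z":0,"ax":0,"ay":0,"az":7}

```text
time_s: 0.43
eef_pos: [0.2488, 0.5456, 0.2307]
eef_rot: [[-0.604, 0.797, -0.001], [0.797, 0.604, -0.001], [-0.0, -0.001, -1.0]]
contact_force: [0.6, 0.4, 0.7]
opening: 0.0389
grasp_force: 0.0
```

Call:
jog_arm:
  series:
    - {"claw":0.25,"x":0,"y":0,"z":0,"ax":0,"ay":0,"az":7}
    - {"claw":0.25,"x":0,"y":0,"z":0,"ax":0,"ay":0,"az":7}
    - {"claw":0.25,"x":0,"y":0,"z":0,"ax":0,"ay":0,"az":7}
    - {"claw":0.25,"x":0,"y":0,"z":0,"ax":0,"ay":0,"az":6.75}
    - {"claw":0.25,"x":0,"y":0,"z":0,"ax":0,"ay":0,"az":0}

```text
time_s: 0.85
eef_pos: [0.2488, 0.5457, 0.2307]
eef_rot: [[-0.164, 0.987, -0.001], [0.987, 0.164, -0.001], [-0.001, -0.001, -1.0]]
contact_force: [-0.2, -0.3, 0.3]
opening: 0.0322
grasp_force: 0.0
```

```bash
python3 -c "
from h import *
st()"
```

```text
t 0.85 chute xy [-0.2583  0.6492] z 0.2307 xang 99.41 zax [-0.001 -0.001 -1.   ] F [-0.17 -0.35  0.33] open 0.0322 q [ 1.06  0.13  1.49 -0.    1.52  0.89]
```

Call:
jog_arm:
  series:
    - {"claw":0.25,"x":-3.27,"y":0.67,"z":0,"ax":0,"ay":0,"az":0}
    - {"claw":0.25,"x":-3.27,"y":0.67,"z":0,"ax":0,"ay":0,"az":0}
    - {"claw":0.25,"x":-3.27,"y":0.67,"z":0,"ax":0,"ay":0,"az":0}
    - {"claw":0.25,"x":-3.27,"y":0.67,"z":0,"ax":0,"ay":0,"az":0}
    - {"claw":0.25,"x":-3.27,"y":0.67,"z":0,"ax":0,"ay":0,"az":0}

```text
time_s: 1.27
eef_pos: [0.3096, 0.3889, 0.2309]
eef_rot: [[-0.174, 0.985, -0.0], [0.985, 0.174, -0.0], [-0.0, -0.0, -1.0]]
contact_force: [0.7, 0.5, 0.4]
opening: 0.0321
grasp_force: 0.0
```

Call:
jog_arm:
  series:
    - {"claw":0.25,"x":-3.27,"y":0.67,"z":0,"ax":0,"ay":0,"az":0}
    - {"claw":0.25,"x":-3.27,"y":0.67,"z":0,"ax":0,"ay":0,"az":0}
    - {"claw":0.25,"x":-3.27,"y":0.67,"z":0,"ax":0,"ay":0,"az":0}
    - {"claw":0.25,"x":-3.27,"y":0.67,"z":0,"ax":0,"ay":0,"az":0}
    - {"claw":0.25,"x":-3.27,"y":0.67,"z":0,"ax":0,"ay":0,"az":0}

```text
time_s: 1.68
eef_pos: [0.3703, 0.2334, 0.2311]
eef_rot: [[-0.174, 0.985, 0.0], [0.985, 0.174, -0.0], [-0.0, 0.0, -1.0]]
contact_force: [2.0, -0.4, -0.1]
opening: 0.0318
grasp_force: 0.0
```

Call:
jog_arm:
  series:
    - {"claw":0.25,"x":-3.27,"y":0.67,"z":0,"ax":0,"ay":0,"az":0}
    - {"claw":0.25,"x":-3.27,"y":0.67,"z":0,"ax":0,"ay":0,"az":0}
    - {"claw":0.25,"x":-3.27,"y":0.67,"z":0,"ax":0,"ay":0,"az":0}
    - {"claw":0.25,"x":-3.27,"y":0.67,"z":0,"ax":0,"ay":0,"az":0}
    - {"claw":0.25,"x":-3.27,"y":0.67,"z":0,"ax":0,"ay":0,"az":0}

```text
time_s: 2.1
eef_pos: [0.4311, 0.0779, 0.2312]
eef_rot: [[-0.174, 0.985, 0.0], [0.985, 0.174, 0.0], [0.0, 0.0, -1.0]]
contact_force: [0.0, 0.5, 0.1]
opening: 0.0323
grasp_force: 0.0
```

Call:
jog_arm:
  series:
    - {"claw":0.25,"x":-3.27,"y":0.67,"z":0,"ax":0,"ay":0,"az":0}
    - {"claw":0.25,"x":-3.27,"y":0.67,"z":0,"ax":0,"ay":0,"az":0}
    - {"claw":0.25,"x":-3.27,"y":0.67,"z":0,"ax":0,"ay":0,"az":0}
    - {"claw":0.25,"x":-3.27,"y":0.67,"z":0,"ax":0,"ay":0,"az":0}
    - {"claw":0.25,"x":-3.27,"y":0.67,"z":0,"ax":0,"ay":0,"az":0}

```text
time_s: 2.52
eef_pos: [0.4918, -0.0777, 0.2311]
eef_rot: [[-0.174, 0.985, -0.0], [0.985, 0.174, 0.0], [0.0, -0.0, -1.0]]
contact_force: [-1.0, 0.5, 0.4]
opening: 0.0323
grasp_force: 0.0
```

Call:
jog_arm:
  series:
    - {"claw":0.25,"x":-3.27,"y":0.67,"z":0,"ax":0,"ay":0,"az":0}
    - {"claw":0.25,"x":-3.27,"y":0.67,"z":0,"ax":0,"ay":0,"az":0}
    - {"claw":0.25,"x":-3.27,"y":0.67,"z":0,"ax":0,"ay":0,"az":0}
    - {"claw":0.25,"x":-3,"y":0.67,"z":0,"ax":0,"ay":0,"az":0}
    - {"claw":0.25,"x":0,"y":0,"z":0,"ax":0,"ay":0,"az":0}

```text
time_s: 2.93
eef_pos: [0.5402, -0.2025, 0.2302]
eef_rot: [[-0.17, 0.985, -0.001], [0.985, 0.17, -0.001], [-0.001, -0.001, -1.0]]
contact_force: [1.2, -1.0, 0.1]
opening: 0.0321
grasp_force: 0.0
```

```bash
python3 -c "
from h import *
st();im=bot.camera('wrist')[:,:,::-1];cv2.imwrite('pics/w1.png',im)"
```

```text
t 2.93 chute xy [-0.0978 -0.1375] z 0.2302 xang 99.79 zax [-0.001 -0.001 -1.   ] F [ 1.25 -0.95  0.1 ] open 0.0321 q [-0.45  0.07  1.56 -0.    1.52 -0.62]
```

View pics/w1.png

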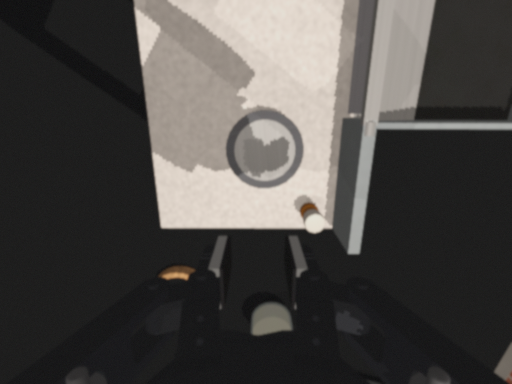

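The wrist view shows the tin's lid centred at about (264,148), a little right of the finger midline (col 258). vial_b's cap is at (314,222) and the deck's right edge is at row 229.

```bash
cat >> h.py <<'E'
def wray(px,z,obs=None):
    o=obs or bot.get_obs();c=bot.camera_info("wrist")
    p=cv2.undistortPoints(np.array(px,float).reshape(-1,1,2),c["intrinsics"],np.array([c["k1"],0,0,0.]))[:,0]
    T=np.eye(4);T[:3,:3]=o["eef_rot"];T[:3,3]=o["eef_pos"];T=T@c["T_tool_cam"]
    d=np.c_[p,np.ones(len(p))]@T[:3,:3].T;C=T[:3,3]
    P=C+d*((z-C[2])/d[:,2])[:,None];return (P[:,:2]-O)@M.T
E
python3 -c "
from h import *
print(wray([[264,148],[226,148],[303,148]],.101).round(4),wray([[314,222]],.117).round(4),wray([[161,229],[347,229],[136,10]],.075).round(4))"
```

```text
[[-0.0935 -0.0911]
 [-0.132  -0.0912]
 [-0.0539 -0.091 ]] [[-0.0409 -0.1654]] [[-0.2184 -0.1933]
 [ 0.0098 -0.1926]
 [-0.217   0.0366]]
```

Call:
jog_arm:
  series:
    - {"claw":0.25,"x":-2.8,"y":0.4,"z":0,"ax":0,"ay":0,"az":0}
    - {"claw":0.25,"x":0,"y":0,"z":3.5,"ax":0,"ay":0,"az":0}
    - {"claw":0.25,"x":0,"y":0,"z":3.5,"ax":0,"ay":0,"az":0}
    - {"claw":0.25,"x":0,"y":0,"z":3.0,"ax":0,"ay":0,"az":0}
    - {"claw":0.25,"x":0,"y":0,"z":0,"ax":0,"ay":0,"az":0}

```text
time_s: 3.4
eef_pos: [0.5437, -0.2216, 0.1234]
eef_rot: [[-0.172, 0.985, -0.011], [0.985, 0.172, 0.006], [0.008, -0.01, -1.0]]
contact_force: [-1.0, 0.8, -1.8]
opening: 0.0319
grasp_force: 0.0
```

```bash
python3 -c "
from h import *
st()"
```

```text
t 3.4 chute xy [-0.0975 -0.1569] z 0.1234 xang 99.93 zax [-0.011  0.006 -1.   ] F [-1.01  0.79 -1.77] open 0.0319 q [-0.47  0.18  1.63  0.    1.34 -0.65]
```

Call:
jog_arm:
  series:
    - {"claw":0.25,"x":0,"y":0,"z":0,"ax":0,"ay":0,"az":0}
    - {"claw":0.25,"x":0,"y":0,"z":0,"ax":0,"ay":0,"az":0}

```text
time_s: 3.57
eef_pos: [0.5492, -0.2244, 0.1334]
eef_rot: [[-0.171, 0.985, 0.002], [0.985, 0.171, -0.001], [-0.001, 0.002, -1.0]]
contact_force: [0.0, 0.0, 0.0]
opening: 0.0323
grasp_force: 0.0
```

```bash
python3 -c "
from h import *
st()"
```

```text
t 3.57 chute xy [-0.0926 -0.1607] z 0.1334 xang 99.85 zax [ 0.002 -0.001 -1.   ] F [0.01 0.02 0.05] open 0.0323 q [-0.47  0.18  1.62  0.    1.34 -0.65]
```

Call:
jog_arm:
  series:
    - {"claw":0.25,"x":-0.3,"y":0,"z":2,"ax":0,"ay":0,"az":0}
    - {"claw":0.25,"x":0,"y":0,"z":1.7,"ax":0,"ay":0,"az":0}
    - {"claw":0.25,"x":0,"y":0,"z":0.8,"ax":0,"ay":0,"az":0}
    - {"claw":0.25,"x":0,"y":0,"z":0.5,"ax":0,"ay":0,"az":0}
    - {"claw":0.25,"x":0,"y":0,"z":0,"ax":0,"ay":0,"az":0}

```text
time_s: 3.98
eef_pos: [0.5492, -0.2275, 0.082]
eef_rot: [[-0.17, 0.985, 0.001], [0.985, 0.17, -0.0], [-0.0, 0.001, -1.0]]
contact_force: [0.4, 0.5, 0.4]
opening: 0.0319
grasp_force: 0.0
```

Call:
jog_arm:
  series:
    - {"claw":0.25,"x":0,"y":0,"z":0,"ax":0,"ay":0,"az":0}
    - {"claw":0.25,"x":0,"y":0,"z":0,"ax":0,"ay":0,"az":0}

```text
time_s: 4.15
eef_pos: [0.5498, -0.2279, 0.083]
eef_rot: [[-0.169, 0.986, 0.002], [0.986, 0.169, -0.001], [-0.001, 0.002, -1.0]]
contact_force: [0.6, -0.0, 1.0]
opening: 0.0321
grasp_force: 0.0
```

```bash
python3 -c "
from h import *
st();im=bot.camera('wrist')[:,:,::-1];cv2.imwrite('pics/w2.png',im)"
```

```text
t 4.15 chute xy [-0.0926 -0.1642] z 0.083 xang 99.75 zax [ 0.002 -0.001 -1.   ] F [ 0.55 -0.04  1.01] open 0.0321 q [-0.48  0.23  1.65  0.    1.25 -0.65]
```

View pics/w2.png

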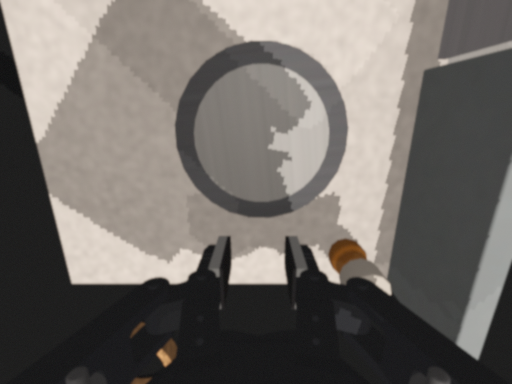

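The tin's lid is at (262,128), centred on the fork, and the pads stand just before it. vial_b at (347,250) is clear but close on the right, so I'll shift 5 mm away from it and push left.

Call:
jog_arm:
  series:
    - {"claw":0.25,"x":0,"y":-0.5,"z":0,"ax":0,"ay":0,"az":0}
    - {"claw":0.25,"x":0.5,"y":0,"z":0,"ax":0,"ay":0,"az":0}
    - {"claw":0.25,"x":1,"y":0,"z":0,"ax":0,"ay":0,"az":0}
    - {"claw":0.25,"x":1,"y":0,"z":0,"ax":0,"ay":0,"az":0}
    - {"claw":0.25,"x":1,"y":0,"z":0,"ax":0,"ay":0,"az":0}

```text
time_s: 4.62
eef_pos: [0.5378, -0.1927, 0.0813]
eef_rot: [[-0.169, 0.986, -0.0], [0.986, 0.169, 0.0], [0.0, -0.0, -1.0]]
contact_force: [0.7, -0.1, 0.2]
opening: 0.0322
grasp_force: 0.2
```

Call:
jog_arm:
  series:
    - {"claw":0.25,"x":1,"y":0,"z":0,"ax":0,"ay":0,"az":0}
    - {"claw":0.25,"x":1,"y":0,"z":0,"ax":0,"ay":0,"az":0}
    - {"claw":0.25,"x":1,"y":0,"z":0,"ax":0,"ay":0,"az":0}
    - {"claw":0.25,"x":1,"y":0,"z":0,"ax":0,"ay":0,"az":0}
    - {"claw":0.25,"x":1,"y":0,"z":0,"ax":0,"ay":0,"az":0}

```text
time_s: 5.03
eef_pos: [0.5293, -0.1435, 0.0813]
eef_rot: [[-0.169, 0.986, -0.0], [0.986, 0.169, 0.0], [0.0, -0.0, -1.0]]
contact_force: [0.0, -0.9, 0.0]
opening: 0.0321
grasp_force: 0.2
```

Call:
jog_arm:
  series:
    - {"claw":0.25,"x":0.8,"y":0,"z":0,"ax":0,"ay":0,"az":0}
    - {"claw":0.25,"x":0.6,"y":0,"z":0,"ax":0,"ay":0,"az":0}
    - {"claw":0.25,"x":0.4,"y":0,"z":0,"ax":0,"ay":0,"az":0}
    - {"claw":0.25,"x":0,"y":0,"z":0,"ax":0,"ay":0,"az":0}
    - {"claw":0.25,"x":0,"y":0,"z":0,"ax":0,"ay":0,"az":0}

```text
time_s: 5.45
eef_pos: [0.5266, -0.1269, 0.0813]
eef_rot: [[-0.169, 0.986, 0.0], [0.986, 0.169, -0.0], [-0.0, 0.0, -1.0]]
contact_force: [0.5, 0.1, -0.4]
opening: 0.0318
grasp_force: 0.0
```

```bash
python3 -c "
from h import *
st();im=bot.camera('wrist')[:,:,::-1];cv2.imwrite('pics/w3.png',im)"
```

```text
t 5.45 chute xy [-0.0984 -0.0607] z 0.0813 xang 99.76 zax [ 0. -0. -1.] F [ 0.48  0.11 -0.43] open 0.0318 q [-0.33  0.1   1.81 -0.    1.24 -0.5 ]
```

View pics/w3.png

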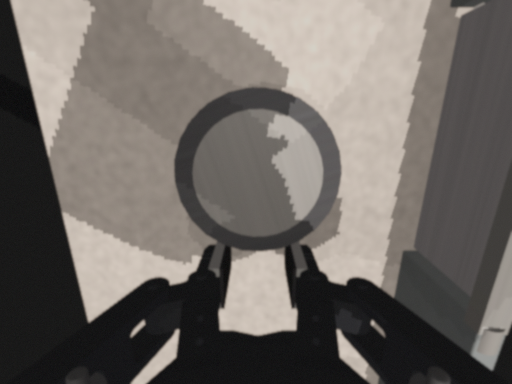

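The tin sits centred in the fork, with its lid at (258,168). Measuring how far it still has to go.

```bash
python3 -c "
from h import *
print(wray([[258,168],[174,168],[341,168],[258,87],[258,250]],.101).round(4))"
```

```text
[[-0.0999 -0.0068]
 [-0.1393 -0.0069]
 [-0.0611 -0.0068]
 [-0.1     0.0283]
 [-0.0999 -0.0499]]
```

Call:
jog_arm:
  series:
    - {"claw":0.25,"x":0.4,"y":0,"z":0,"ax":0,"ay":0,"az":0}
    - {"claw":0.25,"x":0.4,"y":0,"z":0,"ax":0,"ay":0,"az":0}
    - {"claw":0.25,"x":0.2,"y":0,"z":0,"ax":0,"ay":0,"az":0}
    - {"claw":0.25,"x":0,"y":0,"z":0,"ax":0,"ay":0,"az":0}
    - {"claw":0.25,"x":-1,"y":0,"z":0,"ax":0,"ay":0,"az":0}

```text
time_s: 5.92
eef_pos: [0.5263, -0.1257, 0.0811]
eef_rot: [[-0.171, 0.985, -0.001], [0.985, 0.171, 0.001], [0.001, -0.0, -1.0]]
contact_force: [-0.9, -0.1, -1.0]
opening: 0.0322
grasp_force: 0.0
```

Call:
jog_arm:
  series:
    - {"claw":0.25,"x":-2,"y":0,"z":0,"ax":0,"ay":0,"az":0}
    - {"claw":0.25,"x":-2,"y":0,"z":0,"ax":0,"ay":0,"az":0}
    - {"claw":0,"x":-0.5,"y":-2,"z":-2,"ax":0,"ay":0,"az":0}
    - {"claw":0,"x":0,"y":-2.5,"z":-2,"ax":0,"ay":0,"az":0}
    - {"claw":0,"x":0,"y":-2.2,"z":-1,"ax":0,"ay":0,"az":0}

```text
time_s: 6.33
eef_pos: [0.4679, -0.1843, 0.1328]
eef_rot: [[-0.169, 0.986, 0.001], [0.986, 0.169, -0.001], [-0.001, 0.001, -1.0]]
contact_force: [0.0, 0.3, 1.3]
opening: 0.0427
grasp_force: 0.0
```

Call:
jog_arm:
  series:
    - {"claw":0,"x":0,"y":0,"z":0,"ax":0,"ay":0,"az":7}
    - {"claw":0,"x":0,"y":0,"z":0,"ax":0,"ay":0,"az":7}
    - {"claw":0,"x":0,"y":0,"z":0,"ax":0,"ay":0,"az":7}
    - {"claw":0,"x":0,"y":0,"z":0,"ax":0,"ay":0,"az":7}
    - {"claw":0,"x":0,"y":0,"z":0,"ax":0,"ay":0,"az":7}

```text
time_s: 6.75
eef_pos: [0.4681, -0.1835, 0.1315]
eef_rot: [[0.433, 0.902, 0.0], [0.902, -0.433, -0.0], [-0.0, 0.0, -1.0]]
contact_force: [-0.1, -0.1, 0.8]
opening: 0.0428
grasp_force: 0.0
```

Call:
jog_arm:
  series:
    - {"claw":0,"x":0,"y":0,"z":0,"ax":0,"ay":0,"az":7}
    - {"claw":0,"x":0,"y":0,"z":0,"ax":0,"ay":0,"az":7}
    - {"claw":0,"x":0,"y":0,"z":0,"ax":0,"ay":0,"az":7}
    - {"claw":0,"x":0,"y":0,"z":0,"ax":0,"ay":0,"az":7}
    - {"claw":0,"x":0,"y":0,"z":0,"ax":0,"ay":0,"az":7}

```text
time_s: 7.17
eef_pos: [0.4681, -0.1834, 0.1314]
eef_rot: [[0.871, 0.491, 0.0], [0.491, -0.871, -0.0], [-0.0, 0.0, -1.0]]
contact_force: [-0.3, -0.3, -0.1]
opening: 0.0428
grasp_force: 0.0
```

Call:
jog_arm:
  series:
    - {"claw":0,"x":0,"y":0,"z":0,"ax":0,"ay":0,"az":7}
    - {"claw":0,"x":0,"y":0,"z":0,"ax":0,"ay":0,"az":7}
    - {"claw":0,"x":0,"y":0,"z":0,"ax":0,"ay":0,"az":6}
    - {"claw":0,"x":0,"y":0,"z":0,"ax":0,"ay":0,"az":0}
    - {"claw":0,"x":0,"y":0,"z":0,"ax":0,"ay":0,"az":0}

```text
time_s: 7.58
eef_pos: [0.4681, -0.1832, 0.1313]
eef_rot: [[0.985, 0.172, 0.0], [0.172, -0.985, -0.0], [0.0, 0.0, -1.0]]
contact_force: [-1.0, 0.8, -0.0]
opening: 0.0428
grasp_force: 0.0
```

```bash
python3 -c "
from h import *
st()"
```

```text
t 7.58 chute xy [-0.1656 -0.1063] z 0.1313 xang 9.91 zax [ 0. -0. -1.] F [-0.96  0.83 -0.03] open 0.0428 q [-0.47 -0.06  1.87 -0.    1.33  0.92]
```

Call:
jog_arm:
  series:
    - {"claw":0,"x":-0.3,"y":-2.6,"z":0,"ax":0,"ay":0,"az":0}
    - {"claw":0,"x":0,"y":-2.7,"z":0,"ax":0,"ay":0,"az":0}
    - {"claw":0,"x":0,"y":-2.7,"z":0,"ax":0,"ay":0,"az":0}
    - {"claw":0,"x":0,"y":-2.6,"z":0,"ax":0,"ay":0,"az":0}
    - {"claw":0,"x":0,"y":0,"z":0,"ax":0,"ay":0,"az":0}

```text
time_s: 8.0
eef_pos: [0.4464, -0.0755, 0.131]
eef_rot: [[0.985, 0.175, -0.001], [0.175, -0.985, 0.002], [-0.0, -0.002, -1.0]]
contact_force: [-0.4, 0.5, -0.2]
opening: 0.0426
grasp_force: 0.0
```

Call:
jog_arm:
  series:
    - {"claw":0,"x":0,"y":0,"z":0,"ax":0,"ay":0,"az":0}
    - {"claw":0,"x":0,"y":0,"z":0,"ax":0,"ay":0,"az":0}

```text
time_s: 8.17
eef_pos: [0.4475, -0.0791, 0.1315]
eef_rot: [[0.985, 0.172, 0.001], [0.172, -0.985, -0.001], [0.0, 0.001, -1.0]]
contact_force: [-0.3, -0.1, -0.3]
opening: 0.0429
grasp_force: 0.0
```

```bash
python3 -c "
from h import *
st();im=bot.camera('wrist')[:,:,::-1];cv2.imwrite('pics/w4.png',im)"
```

```text
t 8.17 chute xy [-0.1682 -0.0002] z 0.1315 xang 9.9 zax [ 0.001 -0.001 -1.   ] F [-0.29 -0.1  -0.26] open 0.0429 q [-0.29 -0.2   2.   -0.    1.35  1.11]
```

View pics/w4.png

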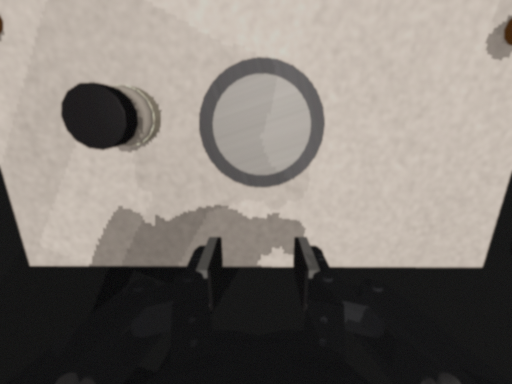

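The tin, at (262,122), is straight ahead of the fork and centred between the deck's front corners (cols 28 and 485). The jar at (100,115) is clear to the left, so I'll lower and push in.

Call:
jog_arm:
  series:
    - {"claw":0,"x":0,"y":0,"z":2,"ax":0,"ay":0,"az":0}
    - {"claw":0,"x":0,"y":0,"z":1.8,"ax":0,"ay":0,"az":0}
    - {"claw":0,"x":0,"y":0,"z":0.9,"ax":0,"ay":0,"az":0}
    - {"claw":0,"x":0,"y":0,"z":0.3,"ax":0,"ay":0,"az":0}
    - {"claw":0,"x":0,"y":0,"z":0,"ax":0,"ay":0,"az":0}

```text
time_s: 8.63
eef_pos: [0.4466, -0.079, 0.0805]
eef_rot: [[0.986, 0.169, -0.002], [0.169, -0.986, 0.001], [-0.002, -0.001, -1.0]]
contact_force: [0.8, -0.1, -0.1]
opening: 0.0429
grasp_force: 0.0
```

Call:
jog_arm:
  series:
    - {"claw":0,"x":0.5,"y":0,"z":0,"ax":0,"ay":0,"az":0}
    - {"claw":0,"x":1,"y":0,"z":0,"ax":0,"ay":0,"az":0}
    - {"claw":0,"x":1,"y":0,"z":0,"ax":0,"ay":0,"az":0}
    - {"claw":0,"x":1,"y":0,"z":0,"ax":0,"ay":0,"az":0}
    - {"claw":0,"x":1,"y":0,"z":0,"ax":0,"ay":0,"az":0}

```text
time_s: 9.05
eef_pos: [0.4933, -0.0712, 0.0827]
eef_rot: [[0.986, 0.169, 0.002], [0.169, -0.986, -0.001], [0.002, 0.001, -1.0]]
contact_force: [-0.5, 0.1, 0.1]
opening: 0.043
grasp_force: 0.2
```

Call:
jog_arm:
  series:
    - {"claw":0,"x":1,"y":0,"z":0,"ax":0,"ay":0,"az":0}
    - {"claw":0,"x":1,"y":0,"z":0,"ax":0,"ay":0,"az":0}
    - {"claw":0,"x":1,"y":0,"z":0,"ax":0,"ay":0,"az":0}
    - {"claw":0,"x":1,"y":0,"z":0,"ax":0,"ay":0,"az":0}
    - {"claw":0,"x":1,"y":0,"z":0,"ax":0,"ay":0,"az":0}

```text
time_s: 9.47
eef_pos: [0.5425, -0.0627, 0.0827]
eef_rot: [[0.986, 0.169, 0.002], [0.169, -0.986, -0.0], [0.002, 0.001, -1.0]]
contact_force: [-1.6, -0.7, 0.4]
opening: 0.0424
grasp_force: 0.6
```

```bash
python3 -c "
from h import *
st();im=bot.camera('wrist')[:,:,::-1];cv2.imwrite('pics/w5.png',im)"
```

```text
t 9.47 chute xy [-0.0718 -0.0001] z 0.0827 xang 9.75 zax [ 0.002 -0.    -1.   ] F [-1.58 -0.69  0.36] open 0.0424 q [-0.21  0.11  1.79 -0.    1.24  1.19]
```

View pics/w5.png

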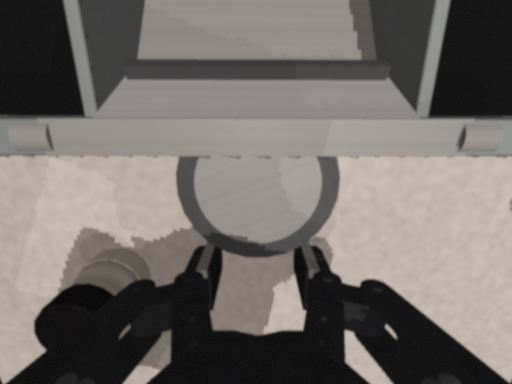

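The tin, lid near (258,195), is centred in the mouth, and the flap's lower edge has swung in at row 70. The jar is untouched, so I'll carry on pushing.

Call:
jog_arm:
  series:
    - {"claw":0,"x":1,"y":0,"z":0,"ax":0,"ay":0,"az":0}
    - {"claw":0,"x":1,"y":0,"z":0,"ax":0,"ay":0,"az":0}
    - {"claw":0,"x":1,"y":0,"z":0,"ax":0,"ay":0,"az":0}
    - {"claw":0,"x":1,"y":0,"z":0,"ax":0,"ay":0,"az":0}
    - {"claw":0,"x":0.6,"y":0,"z":0,"ax":0,"ay":0,"az":0}

```text
time_s: 9.93
eef_pos: [0.5878, -0.0548, 0.0825]
eef_rot: [[0.986, 0.169, 0.002], [0.169, -0.986, -0.0], [0.002, 0.001, -1.0]]
contact_force: [-0.0, -0.3, -0.2]
opening: 0.0427
grasp_force: 0.0
```

Call:
jog_arm:
  series:
    - {"claw":0,"x":0.4,"y":0,"z":0,"ax":0,"ay":0,"az":0}
    - {"claw":0,"x":0,"y":0,"z":0,"ax":0,"ay":0,"az":0}
    - {"claw":0,"x":0,"y":0,"z":0,"ax":0,"ay":0,"az":0}
    - {"claw":0,"x":0,"y":0,"z":0,"ax":0,"ay":0,"az":0}

```text
time_s: 10.27
eef_pos: [0.5898, -0.0542, 0.0813]
eef_rot: [[0.986, 0.169, -0.0], [0.169, -0.986, -0.0], [-0.0, -0.0, -1.0]]
contact_force: [0.3, 0.0, -0.4]
opening: 0.043
grasp_force: 0.0
```

```bash
python3 -c "
from h import *
st();im=bot.camera('wrist')[:,:,::-1];s=bot.camera('scene')[140:330,130:380,::-1]
cv2.imwrite('pics/w6.png',np.vstack([cv2.resize(im,(400,300)),cv2.resize(s,(400,300),interpolation=cv2.INTER_CUBIC)]))"
```

```text
t 10.27 chute xy [-0.0238  0.0003] z 0.0813 xang 9.74 zax [-0. -0. -1.] F [ 0.28  0.02 -0.42] open 0.043 q [-0.18  0.23  1.66 -0.    1.25  1.22]
```

View pics/w6.png

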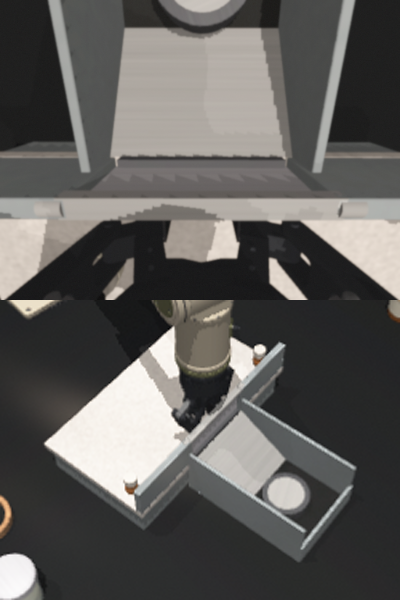

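The tin now lies in the catch tray: at the top centre of the wrist view, and at (287,493) in the scene half. I'll draw back and then lift.

Call:
jog_arm:
  series:
    - {"claw":0,"x":-1,"y":0,"z":0,"ax":0,"ay":0,"az":0}
    - {"claw":0,"x":-1.5,"y":0,"z":0,"ax":0,"ay":0,"az":0}
    - {"claw":0,"x":-1.5,"y":0,"z":0,"ax":0,"ay":0,"az":0}
    - {"claw":0,"x":0,"y":0,"z":-2,"ax":0,"ay":0,"az":0}
    - {"claw":0,"x":0,"y":0,"z":-3,"ax":0,"ay":0,"az":0}

```text
time_s: 10.78
eef_pos: [0.5467, -0.0604, 0.1278]
eef_rot: [[0.986, 0.169, -0.008], [0.169, -0.986, 0.002], [-0.008, -0.003, -1.0]]
contact_force: [1.0, 0.1, -0.3]
opening: 0.0429
grasp_force: 0.0
```

Call:
jog_arm:
  series:
    - {"claw":0,"x":0,"y":0,"z":-3,"ax":0,"ay":0,"az":0}
    - {"claw":0,"x":0,"y":0,"z":-3,"ax":0,"ay":0,"az":0}
    - {"claw":0,"x":-2,"y":0,"z":-2,"ax":0,"ay":0,"az":0}
    - {"claw":0,"x":-2,"y":0,"z":-1,"ax":0,"ay":0,"az":0}
    - {"claw":0,"x":-2,"y":0,"z":0,"ax":0,"ay":0,"az":0}

```text
time_s: 11.2
eef_pos: [0.4924, -0.0715, 0.225]
eef_rot: [[0.986, 0.169, 0.006], [0.169, -0.986, -0.001], [0.005, 0.002, -1.0]]
contact_force: [0.3, -0.1, 0.1]
opening: 0.0425
grasp_force: 0.0
```

Call:
jog_arm:
  series:
    - {"claw":0,"x":0,"y":0,"z":0,"ax":0,"ay":0,"az":0}
    - {"claw":0,"x":0,"y":0,"z":0,"ax":0,"ay":0,"az":0}
    - {"claw":0,"x":0,"y":0,"z":0,"ax":0,"ay":0,"az":0}
    - {"claw":0,"x":0,"y":0,"z":0,"ax":0,"ay":0,"az":0}
    - {"claw":0,"x":0,"y":0,"z":0,"ax":0,"ay":0,"az":0}

```text
time_s: 11.62
eef_pos: [0.4918, -0.0709, 0.2208]
eef_rot: [[0.986, 0.169, -0.001], [0.169, -0.986, 0.0], [-0.001, -0.0, -1.0]]
contact_force: [0.2, 0.5, -0.1]
opening: 0.0428
grasp_force: 0.0
```

Call:
jog_arm:
  series:
    - {"claw":0,"x":0,"y":0,"z":0,"ax":0,"ay":0,"az":0}
    - {"claw":0,"x":0,"y":0,"z":0,"ax":0,"ay":0,"az":0}
    - {"claw":0,"x":0,"y":0,"z":0,"ax":0,"ay":0,"az":0}
    - {"claw":0,"x":0,"y":0,"z":0,"ax":0,"ay":0,"az":0}
    - {"claw":0,"x":0,"y":0,"z":0,"ax":0,"ay":0,"az":0}

```text
time_s: 12.03
eef_pos: [0.4916, -0.0709, 0.2212]
eef_rot: [[0.986, 0.169, -0.0], [0.169, -0.986, 0.0], [-0.0, -0.0, -1.0]]
contact_force: [-0.7, -0.2, -0.4]
opening: 0.0424
grasp_force: 0.0
```

```bash
python3 -c "
from h import *
st();im=bot.camera('wrist')[:,:,::-1];s=bot.camera('scene')[140:330,130:380,::-1]
cv2.imwrite('pics/w7.png',np.vstack([cv2.resize(im,(400,300)),cv2.resize(s,(400,300),interpolation=cv2.INTER_CUBIC)]))"
```

```text
t 12.03 chute xy [-0.1234  0.0004] z 0.2212 xang 9.74 zax [-0.  0. -1.] F [-0.71 -0.25 -0.36] open 0.0424 q [-0.25 -0.15  1.78  0.    1.51  1.15]
```

View pics/w7.png

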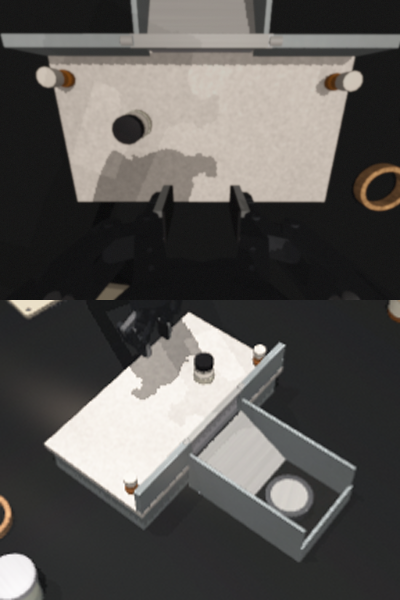

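The tin is in the tray at (289,495) in the scene half. The flap hangs shut, and the jar and both vials stand where they were. I'll wait another second for the flap to settle, then hand in.

Call:
jog_arm:
  series:
    - {"claw":0,"x":0,"y":0,"z":0,"ax":0,"ay":0,"az":0}
    - {"claw":0,"x":0,"y":0,"z":0,"ax":0,"ay":0,"az":0}
    - {"claw":0,"x":0,"y":0,"z":0,"ax":0,"ay":0,"az":0}
    - {"claw":0,"x":0,"y":0,"z":0,"ax":0,"ay":0,"az":0}
    - {"claw":0,"x":0,"y":0,"z":0,"ax":0,"ay":0,"az":0}

```text
time_s: 12.55
eef_pos: [0.4916, -0.071, 0.2213]
eef_rot: [[0.986, 0.169, 0.0], [0.169, -0.986, -0.0], [0.0, 0.0, -1.0]]
contact_force: [-0.9, 0.3, -0.3]
opening: 0.0431
grasp_force: 0.0
```

Call:
jog_arm:
  series:
    - {"claw":0,"x":0,"y":0,"z":0,"ax":0,"ay":0,"az":0}
    - {"claw":0,"x":0,"y":0,"z":0,"ax":0,"ay":0,"az":0}
    - {"claw":0,"x":0,"y":0,"z":0,"ax":0,"ay":0,"az":0}
    - {"claw":0,"x":0,"y":0,"z":0,"ax":0,"ay":0,"az":0}
    - {"claw":0,"x":0,"y":0,"z":0,"ax":0,"ay":0,"az":0}

```text
time_s: 12.97
eef_pos: [0.4916, -0.071, 0.2213]
eef_rot: [[0.986, 0.169, 0.0], [0.169, -0.986, -0.0], [0.0, 0.0, -1.0]]
contact_force: [-0.1, -0.2, 0.6]
opening: 0.0427
grasp_force: 0.0
```

```bash
python3 -c "
from plant import bot
print(bot.sign_off())"
```

```text
the job is handed in; nothing more can be done
None
```

The tin was pushed through the flap into the catch tray, the flap hangs shut behind the withdrawn hand, the jar and vials still stand in place (the arm never went near the bench items), and the job was handed in at about 13 s.

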